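# Crack the dry box lid and hold it ajar

### The job

The gasket samples in the dry box are due for measuring, and the box must first breathe: fold the steel hasp flap at its front down and out until it stands level or lower, then pull the lid free of its sticky seal by the bow handle and hold it about 30 mm open at the front edge, without letting it fly wide open as the seal gives. Finish while still holding the lid by its handle at that opening, with the flap still down, and leave the other things on the bench alone.

Things in the scene. Friction and masses are not known exactly. Their poses are not given: they have to be found in the camera images.
- box: grey plastic dry box, screwed to the bench (does not move): 220 mm deep (x) by 270 mm wide (y), rim 110 mm high with a 4 mm rubber seal strip on it. Origin: centre of its footprint on the bench, z up; its front, with the hasp flap, faces its own -x (roughly towards the robot). The shut lid's top lies 124 mm above the bench.
- latch (a joint): hasp flap on the middle of the box front, angle in rad: 0 = upright, shut, its nose lapping over the lid's front rail so that the lid cannot open; grows as the flap folds out and down away from the lid; 1.57 = level, pointing straight out from the front; stop at 1.75. It starts shut or nearly so (0 to 0.06). The hinge is stiff (0.14 N m, some 2 N at the tip) and the flap stays where it is left.
- latch_hinge (a point): middle of the flap's hinge axis: 7 mm in front of the box front, 72 mm above the bench; the axis runs along the box's y.
- latch_tip (a point): middle of the rolled edge (10 mm thick, 60 mm wide) at the free end of the flap, 87 mm from the hinge axis. The flap is a steel plate 4 mm thick and 60 mm wide; shut, it stands 2.5 mm in front of the lid's front edge (its lid-side face 7.5 mm in front of the hinge axis) and its tip stands 34 mm above the lid's top, so that it can be hooked from the lid side or pinched from above. The nose on its lid side fills 9 mm above the lid's top and 40 mm of width.
- lid_angle (a joint): lid angle in rad: 0 = shut on the seal, grows as the front edge rises; stop at 1.3. The lid weighs about 0.6 kg and does not stay up by itself: let go, it drops shut. The seal resists most over the first few mm of lift at the handle (an upward pull of up to about 20 N there in all, with the weight), then gives way; past about 7 mm only the lid's weight (3 to 6 N at the handle) is left. 30 mm of opening at the front edge is 0.13 rad.
- lid: the whole lid with its handle: a grey frame 270 mm wide (y) and 232 mm deep, 10 mm thick, with a clear window. Origin on the middle of its hinge axis; its own x and y run along the box's when it is shut.
- lid_hinge (a point): middle of the lid's hinge axis on the far (+x) edge of the box, 116 mm above the bench, 112 mm behind the box centre; the axis runs along the box's y.
- lid_front_edge (a point): middle of the lower front edge of the lid, 234 mm from its hinge axis; 114 mm above the bench when shut. Its front rail overhangs the box front by 12 mm.
- lid_handle (a point): steel bow handle on the lid's top, near its front: round bar 12 mm thick, 104 mm long along the box's y, on two posts at its ends. This point: middle of the bar, 172 mm from the lid's hinge line, 30 mm above the lid's top (154 mm above the bench when shut).
- gasket_stack: bystander: stack of ring gaskets, 64 mm across, 40 mm high; origin under its centre
- gasket_a: bystander: single flat ring gasket, 64 mm across, 4.5 mm thick; origin under its centre
- gasket_b: bystander: another single flat ring gasket, 64 mm across, 4.5 mm thick; origin under its centre
- caliper: bystander: digital caliper lying flat, 235 mm long, 14 mm high; origin under its black head
- thickness_gauge: bystander: dial thickness gauge on a round foot 92 mm across, 156 mm high; origin under its foot
- sample_tray: bystander: flat white tray with gaskets, 110 by 160 mm, 22 mm high; origin under its centre

How it is judged:
On the way, in this order (a step that is already met when the one before it is completed fails the run):
1. the hasp flap is folded down to level (within about 8 degrees) or lower while the lid is still shut (value of joint latch above 1.43 rad and value of joint lid_angle below 0.03 rad), for 0.2 s.
2. the lid is broken free of its seal and held ajar by the handle, 20 to 42 mm at the front edge (value of joint lid_angle between 0.085 and 0.18 rad and contact force between the fingers and lid above 1 N and distance between the grasp point and lid_handle below 0.06 m), for 0.5 s.
At the end, for the whole second after the job is handed in: The fingers hold the lid by its handle (more than 1 N on the lid, within 60 mm of the bar's middle), still (under 0.05 rad/s), with its front edge 20 to 42 mm open (0.085 to 0.18 rad), and the hasp flap is still folded down to level, within about 8 degrees, or lower (1.43 rad or more) (all of step 2 and velocity of joint lid_angle between -0.05 and 0.05 rad/s and value of joint latch above 1.43 rad); the arm keeps its last pose, push and grip.
It fails at once if the lid flies wide open (front edge more than about 80 mm) (value of joint lid_angle above 0.35 rad).
It fails at once if another thing on the bench is shifted by more than 25 mm (distance of any of gasket_stack, gasket_a, gasket_b, caliper, thickness_gauge, sample_tray from where it was at the start of the episode above 0.025 m).
It also fails if it takes over 53 s, if anything falls off the work surface, if the arm or the gripper's body presses on something with over 40 N, if the wrist force passes 120 N, or if a joint passes its speed limit or range.

### The arm

A 7-joint arm with a two-finger parallel gripper is mounted at the origin on the work surface. World frame = base frame: x ahead of the robot, y to its left, z up, the work surface at z = 0. Lengths are in m, angles in rad, forces in N, time in s.
With the tool pointing down it reaches from about 0.425 to 0.925 m from the base axis. Payload 6.8 kg.
Tool frame: the origin (TCP) lies on the front face of the gripper's body, between the roots of the fingers; the fingertips stand 73 mm ahead of it and the grasp point (between the pads) lies 54 mm ahead of it; z points along the fingers, y is the line along which they close (so a half turn about z gives the same grasp; the last joint's range is limited). The gripper opens to 85 mm and grips with 20 to 120 N. Pads are 22 mm wide; open, the fingers measure 114 mm over their backs; the gripper's body (76 mm by 85 mm) begins 54 mm behind the grasp point. The pads swing forward as they close: fully open they stand 13 mm farther back than shut.
Start: joints at [-1.453, 0.477, 0.022, 1.555, -0.011, 1.109, -0.083], TCP at [0.151, 0.658, 0.304] pointing down, gripper open.
Joint ranges: [-2.96, 2.96], [-0.34, 2.1], [-1.41, 1.46], [0.24, 2.44], [-1.37, 4.51], [0.17, 1.92], [-2.96, 2.96]. Speed limits (rad/s): [2.39, 2.39, 3.14, 3.14, 3.14, 3.14, 3.14].

### API

Orientations are given as a unit quaternion [w, x, y, z].
In Python, from station import bot, optics gives the robot as it stands.
- The arm moves only by the tool drive_tool, never from a script. Its argument "deltas" is a list of rows, each an object with "gripper": the closure in counts, from 0 (fully open) to 255 (shut); "offset": the shift along the tool's x, y, z in units of 1000 mm (1.0 is 1000 mm), a list of three; "angular": the turn, a rotation vector about the tool's x, y, z in units of 45 degrees (1.0 is 45 degrees), a list of three. In form: [{"gripper": gripper, "offset": [dx, dy, dz], "angular": [rx, ry, rz]}, ...]. A call has 1 to 5 rows; each row is the pose to reach, as a shift and turn from the pose commanded when the call began, along the tool's axes at that moment; what a row does not reach only later rows make up. A row lasts 1/10 s, in which the tool goes at most 50 mm and 8.59 degrees, less where a joint would pass 70% of its speed; a pose out of reach is approached as far as the arm can. A call with a number of a shift or a turn outside -1 to 1 is refused whole. A call with a gripper value outside its range is refused whole. The fingers move at their own pace and stop on an object; "grip_force" is the grip in N (left out, the last holds). Time passes only in rows, so rows that repeat a pose let the fingers close. It gives the time, the measured TCP pose, the force, the opening and the grip force at its end, in the units of the state.
- bot.get_obs(): the state, without advancing time (a new reading comes with each control period).
- optics.read_camera(name): name is "side" or "top"; returns the picture (420x560x3 uint8, blue, green, red); there is no depth.
- optics.camera_model(name): a dict with "fx", "fy", "cx", "cy" (pixels), "cam_to_world" (4x4, takes a point from camera to world coordinates). Camera axes: x right, y up, looking along -z (the intrinsics and any distortion apply to the point x, -y, -z); pixel columns grow to the right and rows downward; lengths in m; the calibration is good to about 2 mm. A picture is of the moment at which its call begins. camera_model takes no time and is no camera call.
- bot.hand_in(): hands the job in; it is judged then, once.
The state is a dict: "t": time; "q": joint angles; "joint_vel": joint speeds; "joint_torque": joint torques, N m; "eef_pos": TCP position; "tool_rot": TCP orientation; "contact_force": force on the tool from outside, world axes, zero at the start; "torque": the same for the moment, N m; "gripper_width": opening from 0.0 (shut) to 1.0 (fully open); "grasp_force": force on a finger pad.
Only numpy, scipy, OpenCV 4.12 (cv2) and the standard library are available. Lean on these libraries where they do the work, as an engineer would, in place of code of your own. Each camera call takes 0.05 s, during which the arm holds its last target. There are 200 camera calls.

## Working session

There is one attempt and no reset: what is moved stays moved. The work goes in short steps, Python scripts to look and compute and a tool call to move; the robot and the scene stay as the last step left them, time stands still between calls to the robot, and variables do not carry over. Pictures are saved under pics/ and viewed, at most 10 in all, crops included, and the job is handed in when it is done.

Besides the shell and the picture viewer there is one more tool, called after "Call:" in YAML: its name, and indented under it one key for each argument. drive_tool: Moves the arm, as the interface text tells. Its arguments: {"type":"object","properties":{"deltas":{"type":"array"},"grip_force":{"type":"number"}},"required":["deltas"]}

```bash
ls; mkdir -p pics; python3 - <<'E'
from station import bot, optics
import cv2
o=bot.get_obs(); print({k:(v if not hasattr(v,'round') else v) for k,v in o.items()})
for n in("side","top"):
    cv2.imwrite(f"pics/{n}0.png",optics.read_camera(n)); print(n,optics.camera_model(n))
E
```

```text
pics
{'t': 0.0, 'q': array([-1.45306693,  0.47777817,  0.02238761,  1.55645555, -0.01150999,
        1.10929687, -0.08311103]), 'joint_vel': array([-1.71618339e-04, -2.20257744e-04, -4.16851145e-04,  2.11392564e-05,
        9.48422196e-04,  5.44685475e-04,  1.28127357e-04]), 'joint_torque': array([-9.88805641e-05, -5.96472144e+01,  1.60794508e+00, -2.81192815e+01,
        1.24683027e-02,  9.61286947e-03, -2.04765161e-05]), 'eef_pos': array([0.15106971, 0.65740481, 0.3029395 ]), 'tool_rot': array([-2.85912518e-05,  1.12692979e-01,  9.93629445e-01, -9.04119420e-04]), 'contact_force': array([ 0.13157952, -0.33000238, -0.35806614]), 'torque': array([ 0.00114974,  0.00883565, -0.05486472]), 'grasp_force': 0.0, 'gripper_width': 1.0028816781914112}
side {'fx': 473.9659737293718, 'fy': 473.9659737293718, 'cx': 275.4117460331745, 'cy': 210.34640859761882, 'cam_to_world': array([[ 0.98691817,  0.09330002, -0.13148247,  0.34659555],
       [-0.16050226,  0.64555972, -0.74665365, -1.08040716],
       [ 0.01521699,  0.75798928,  0.65208948,  1.01624382],
       [ 0.        ,  0.        ,  0.        ,  1.        ]])}
top {'fx': 420.79900888455967, 'fy': 420.79900888455967, 'cx': 278.6768481365157, 'cy': 206.07066475812974, 'cam_to_world': array([[ 1.28909752e-01,  9.71075005e-01, -2.00986594e-01,
         2.79419352e-01],
       [-9.91656274e-01,  1.26166653e-01, -2.64539082e-02,
        -9.07685733e-02],
       [-3.30923215e-04,  2.02719784e-01,  9.79236733e-01,
         1.32259516e+00],
       [ 0.00000000e+00,  0.00000000e+00,  0.00000000e+00,
         1.00000000e+00]])}
```

View pics/side0.png

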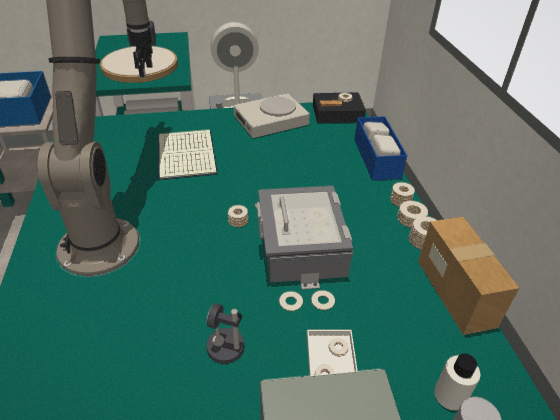

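View pics/top0.png

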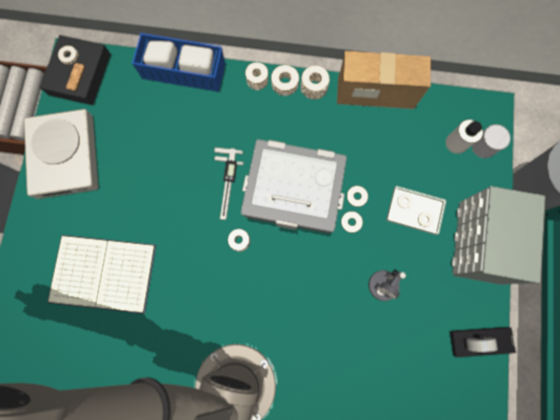

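The side view shows the box at about (305,230), with its handle at (285,213) and the flap at (258,213). In the top view the handle is at (291,201) and the flap at (286,225), and the gasket stack stands in front at (238,240). I'll crop in on both.

```bash
python3 - <<'E'
import cv2,numpy as np
a=cv2.imread('pics/side0.png')[175:295,225:360]; b=cv2.imread('pics/top0.png')[130:250,225:360]
f=lambda i:cv2.resize(i,(400*135//135,int(120*400/135)),interpolation=cv2.INTER_CUBIC)
cv2.imwrite('pics/crop1.png',np.hstack([f(a),f(b)]))
E
```

```text
(no output)
```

View pics/crop1.png

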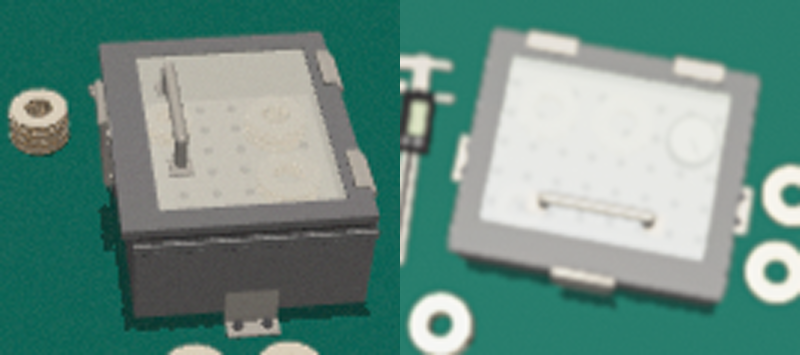

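```bash
cat > h.py <<'E'
import numpy as np
from station import bot, optics
def proj(n,P):
    c=optics.camera_model(n);T=np.linalg.inv(c['cam_to_world']);P=np.atleast_2d(P)
    p=P@T[:3,:3].T+T[:3,3]; return np.c_[c['cx']+c['fx']*p[:,0]/-p[:,2], c['cy']-c['fy']*p[:,1]/-p[:,2]]
def box2w(v,P):
    c,s=np.cos(v[2]),np.sin(v[2]); P=np.atleast_2d(P); return P@np.array([[c,s,0],[-s,c,0],[0,0,1]])+[v[0],v[1],0]
E
python3 - <<'E'
from h import *
from scipy.optimize import least_squares as LS
s=400/135
S=lambda a:np.array(a)/s+[225,175]; T=lambda a:np.array(a)/s+[225,130]
# lid corners FL(+y) FR(-y) BR BL ; bar ends +y,-y
ps=S([(103,45),(127,230),(377,218),(322,33),(168,68),(180,138)])
pt=T([(50,250),(320,300),(358,75),(90,30),(141,200),(252,215)])
B=np.array([(-.122,.135,.124),(-.122,-.135,.124),(.11,-.135,.124),(.11,.135,.124),(-.06,.048,.157),(-.06,-.048,.157)])
f=lambda v:np.r_[(proj('side',box2w(v,B))-ps).ravel(),(proj('top',box2w(v,B))-pt).ravel()]
r=LS(f,[.6,0,0],loss='soft_l1');print(r.x,r.fun.reshape(2,6,2).round(1).tolist())
for i in range(6):
    g=LS(lambda P:np.r_[proj('side',P)[0]-ps[i],proj('top',P)[0]-pt[i]],[.6,0,.1]);print(i,g.x.round(4),g.cost.round(2),box2w(r.x,B[i:i+1]).round(4))
for n,P in dict(hinge=(-.117,0,.072),tip=(-.117,0,.159),handle=(-.06,0,.154)).items():print(n,box2w(r.x,P).round(4))
# flap tip corners: top view
ft=T([(152,270),(213,285)]);fs=S([(93,85),(101,125)])
print(ft-proj('top',box2w(r.x,[(-.117,.03,.159),(-.117,-.03,.159)])), fs-proj('side',box2w(r.x,[(-.117,.03,.159),(-.117,-.03,.159)])))
E
```

```text
[ 0.60279247 -0.09705536 -0.05605165] [[[-2.1, -0.6], [-2.3, 0.7], [0.4, -0.9], [-1.0, -0.6], [-0.3, 0.1], [-0.3, -1.2]], [[-0.1, -0.4], [0.8, -0.3], [0.3, -0.1], [2.0, -0.7], [2.6, -1.2], [-1.6, -0.2]]]
0 [0.4914 0.0447 0.12  ] 1.42 [[0.4885 0.0446 0.124 ]]
1 [ 0.4765 -0.2228  0.123 ] 1.8 [[ 0.4734 -0.225   0.124 ]]
2 [ 0.7051 -0.2375  0.1203] 0.05 [[ 0.7051 -0.238   0.124 ]]
3 [0.7231 0.0381 0.1154] 0.77 [[0.7202 0.0316 0.124 ]]
4 [ 0.5451 -0.0386  0.1509] 0.85 [[ 0.5456 -0.0458  0.157 ]]
5 [ 0.5402 -0.1461  0.1566] 0.0 [[ 0.5402 -0.1416  0.157 ]]
hinge [[ 0.486  -0.0905  0.072 ]]
tip [[ 0.486  -0.0905  0.159 ]]
handle [[ 0.5429 -0.0937  0.154 ]]
[[-1.40159171  4.42597808]
 [-1.84549132  5.60824562]] [[-5.74413536  1.04313532]
 [-4.88745761  0.53053989]]
```

```bash
cat >> h.py <<'E'
from scipy.spatial.transform import Rotation as R
V=[.6028,-.0971,-.056]
def go(p,yaw,tilt=0):
    "tool-frame deltas to TCP p (world) pointing down with tool y at world angle yaw (rad)"
    o=bot.get_obs();w,x,y,z=o['tool_rot'];Rc=R.from_quat([x,y,z,w])
    ty=np.array([np.cos(yaw),np.sin(yaw),0]);tz=np.array([0,0,-1.]);Rt=R.from_matrix(np.c_[np.cross(ty,tz),ty,tz])
    return (Rc.inv().apply(np.array(p)-o['eef_pos'])).round(4),((Rc.inv()*Rt).as_rotvec()/(np.pi/4)).round(3)
def st():
    o=bot.get_obs();p=o['eef_pos'];c,s=np.cos(V[2]),np.sin(V[2]);d=p-[V[0],V[1],0]
    print('t',round(o['t'],2),'tcp',p.round(4),'box',np.round([c*d[0]+s*d[1],-s*d[0]+c*d[1],p[2]],4),'F',o['contact_force'].round(1),'w',round(o['gripper_width'],3),'q',o['q'].round(2))
E
python3 - <<'E'
from h import *
print(go((.40,.42,.30),.78),go((.46,.33,.30),.6)); st()
E
```

```text
(array([-0.2958, -0.1757,  0.0033]), array([-0.002,  0.001,  0.719])) (array([-0.3745, -0.25  ,  0.0035]), array([-0.002,  0.001,  0.949]))
t 0.1 tcp [0.151  0.6575 0.303 ] box [-0.4933  0.7281  0.303 ] F [-0.6  0.1  0.3] w 0.998 q [-1.45  0.48  0.02  1.56 -0.01  1.11 -0.08]
```

Call:
drive_tool:
  deltas:
    - {"gripper":255,"offset":[-0.296,-0.176,0.003],"angular":[-0.002,0.001,0.72]}
    - {"gripper":255,"offset":[-0.296,-0.176,0.003],"angular":[-0.002,0.001,0.72]}
    - {"gripper":255,"offset":[-0.296,-0.176,0.003],"angular":[-0.002,0.001,0.72]}
    - {"gripper":255,"offset":[-0.296,-0.176,0.003],"angular":[-0.002,0.001,0.72]}
    - {"gripper":255,"offset":[-0.374,-0.25,0.003],"angular":[-0.002,0.001,0.95]}
  grip_force: 60

```text
t: 0.6
eef_pos: [0.3299, 0.4803, 0.3017]
tool_rot: [-0.0, 0.456, 0.89, 0.001]
contact_force: [0.9, 0.4, 0.1]
gripper_width: 0.145
grasp_force: 0.0
```

```bash
python3 - <<'E'
from h import *
st();w=lambda *b:box2w(V,b)[0]
print(go((.50,.15,.30),.25),go(w(-.094,0,.29),-.056))
E
```

```text
t 0.6 tcp [0.3299 0.4803 0.3017] box [-0.3048  0.5612  0.3017] F [0.9 0.4 0.1] w 0.145 q [-1.26  0.33  0.23  1.8  -0.09  1.02 -0.37]
(array([-0.3674, -0.0549,  0.0012]), array([ 0.001, -0.002,  0.476])) (array([-0.5689, -0.189 ,  0.0108]), array([ 0.001, -0.002,  0.866]))
```

Call:
drive_tool:
  deltas:
    - {"gripper":255,"offset":[-0.36,-0.06,0.001],"angular":[0,0,0.48]}
    - {"gripper":255,"offset":[-0.36,-0.06,0.001],"angular":[0,0,0.48]}
    - {"gripper":255,"offset":[-0.36,-0.06,0.001],"angular":[0,0,0.48]}
    - {"gripper":255,"offset":[-0.36,-0.06,0.001],"angular":[0,0,0.48]}
    - {"gripper":255,"offset":[-0.36,-0.06,0.001],"angular":[0,0,0.48]}

```text
t: 1.1
eef_pos: [0.4408, 0.2565, 0.3007]
tool_rot: [-0.001, 0.612, 0.791, 0.001]
contact_force: [0.4, 1.1, 0.4]
gripper_width: 0.003
grasp_force: 0.0
```

```bash
python3 - <<'E'
from h import *
st();w=lambda *b:box2w(V,b)[0]
print(go(w(-.094,0,.27),-.056))
E
```

```text
t 1.1 tcp [0.4408 0.2565 0.3007] box [-0.1816  0.344   0.3007] F [0.4 1.1 0.4] w 0.003 q [-1.    0.21  0.41  1.97 -0.1   0.98 -0.29]
(array([-0.3543, -0.0211,  0.0301]), array([ 0.   , -0.002,  0.393]))
```

Call:
drive_tool:
  deltas:
    - {"gripper":255,"offset":[-0.32,-0.01,0.02],"angular":[0,0,0.35]}
    - {"gripper":255,"offset":[-0.32,-0.01,0.02],"angular":[0,0,0.35]}
    - {"gripper":255,"offset":[-0.32,-0.01,0.02],"angular":[0,0,0.35]}
    - {"gripper":255,"offset":[-0.32,-0.01,0.02],"angular":[0,0,0.35]}
    - {"gripper":255,"offset":[-0.32,-0.01,0.02],"angular":[0,0,0.35]}

```text
t: 1.6
eef_pos: [0.4951, 0.0132, 0.2847]
tool_rot: [-0.001, 0.715, 0.699, 0.001]
contact_force: [0.6, 0.4, 0.1]
gripper_width: 0.004
grasp_force: 0.0
```

Call:
drive_tool:
  deltas:
    - {"gripper":255,"offset":[-0.03,0,0],"angular":[0,0,0.03]}
    - {"gripper":255,"offset":[-0.03,0,0],"angular":[0,0,0.03]}
    - {"gripper":255,"offset":[-0.03,0,0],"angular":[0,0,0.03]}
    - {"gripper":255,"offset":[-0.03,0,0],"angular":[0,0,0.03]}

```text
t: 2.0
eef_pos: [0.4945, -0.0136, 0.2846]
tool_rot: [-0.001, 0.722, 0.691, 0.001]
contact_force: [-0.7, 0.4, -0.3]
gripper_width: -0.0
grasp_force: 0.0
```

```bash
python3 - <<'E'
from h import *
st();w=lambda *b:box2w(V,b)[0]
print(go(w(-.094,0,.25),-.056))
E
```

```text
t 2.0 tcp [ 0.4945 -0.0136  0.2846] box [-0.1128  0.0773  0.2846] F [-0.7  0.4 -0.3] w -0.0 q [-0.63  0.22  0.62  2.03 -0.16  0.94  0.03]
(array([-0.0776,  0.0179,  0.0345]), array([-0.   , -0.003,  0.015]))
```

Call:
drive_tool:
  deltas:
    - {"gripper":255,"offset":[-0.0776,0.0179,0.0345],"angular":[0,-0.003,0.015]}
    - {"gripper":255,"offset":[-0.0776,0.0179,0.0345],"angular":[0,-0.003,0.015]}
    - {"gripper":255,"offset":[-0.0776,0.0179,0.0345],"angular":[0,-0.003,0.015]}
    - {"gripper":255,"offset":[-0.0776,0.0179,0.0345],"angular":[0,-0.003,0.015]}

```text
t: 2.4
eef_pos: [0.5089, -0.0924, 0.2497]
tool_rot: [-0.0, 0.727, 0.687, -0.001]
contact_force: [-0.4, 0.4, 0.7]
gripper_width: 0.002
grasp_force: 0.0
```

```bash
cat > look.py <<'E'
from h import *; import cv2,sys
a=optics.read_camera('side')[150:300,190:370]; b=optics.read_camera('top')[120:270,200:380]
f=lambda i:cv2.resize(i,(400,333),interpolation=cv2.INTER_CUBIC)
cv2.imwrite(sys.argv[1],np.hstack([f(a),f(b)])); st()
E
python3 look.py pics/l1.png
```

```text
t 2.5 tcp [ 0.5092 -0.0912  0.2503] box [-0.0938  0.0006  0.2503] F [ 0.  -1.  -0.4] w 0.0 q [-0.46  0.32  0.63  2.02 -0.25  0.88  0.25]
```

View pics/l1.png

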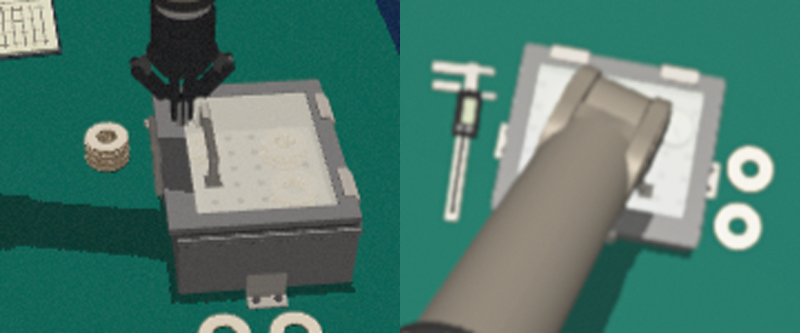

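The side view shows the closed fingertips at (182,120), between the flap (148,120) and the handle bar (208,110), with room on both sides. I'll lower them and then pull.

Call:
drive_tool:
  deltas:
    - {"gripper":255,"offset":[0,0,0.017],"angular":[0,0,0]}
    - {"gripper":255,"offset":[0,0,0.034],"angular":[0,0,0]}
    - {"gripper":255,"offset":[0,0,0.034],"angular":[0,0,0]}
    - {"gripper":255,"offset":[0,0,0.034],"angular":[0,0,0]}

```text
t: 2.9
eef_pos: [0.5091, -0.0921, 0.2166]
tool_rot: [0.0, 0.727, 0.687, -0.0]
contact_force: [-0.4, -1.1, 0.4]
gripper_width: -0.001
grasp_force: 0.0
```

Call:
drive_tool:
  deltas:
    - {"gripper":255,"offset":[0,-0.008,0],"angular":[0,0,0]}
    - {"gripper":255,"offset":[0,-0.015,0],"angular":[0,0,0]}
    - {"gripper":255,"offset":[0,-0.022,0],"angular":[0,0,0]}
    - {"gripper":255,"offset":[0,-0.028,0],"angular":[0,0,0]}
    - {"gripper":255,"offset":[0,-0.028,0],"angular":[0,0,0]}

```text
t: 3.4
eef_pos: [0.48, -0.0916, 0.2164]
tool_rot: [-0.0, 0.727, 0.686, -0.0]
contact_force: [0.5, 0.0, -0.2]
gripper_width: 0.004
grasp_force: 0.0
```

```bash
python3 -c "
from h import *
st()"
```

```text
t 3.4 tcp [ 0.48   -0.0916  0.2164] box [-0.1229 -0.0013  0.2164] F [ 0.5  0.  -0.2] w 0.004 q [-0.45  0.33  0.62  2.11 -0.27  0.78  0.28]
```

Call:
drive_tool:
  deltas:
    - {"gripper":255,"offset":[0,-0.008,0.004],"angular":[0,0,0]}
    - {"gripper":255,"offset":[0,-0.016,0.011],"angular":[0,0,0]}
    - {"gripper":255,"offset":[0,-0.023,0.016],"angular":[0,0,0]}
    - {"gripper":255,"offset":[0,-0.03,0.022],"angular":[0,0,0]}
    - {"gripper":255,"offset":[0,-0.037,0.029],"angular":[0,0,0]}

```text
t: 3.9
eef_pos: [0.4427, -0.0895, 0.1866]
tool_rot: [-0.001, 0.727, 0.686, -0.001]
contact_force: [-2.0, -0.5, 3.3]
gripper_width: -0.005
grasp_force: 2.1
```

```bash
python3 look.py pics/l2.png
```

```text
t 4.0 tcp [ 0.4418 -0.0894  0.1859] box [-0.1612 -0.0014  0.1859] F [ 0.2  0.6 -0.1] w 0.001 q [-0.45  0.32  0.6   2.21 -0.28  0.69  0.3 ]
```

View pics/l2.png

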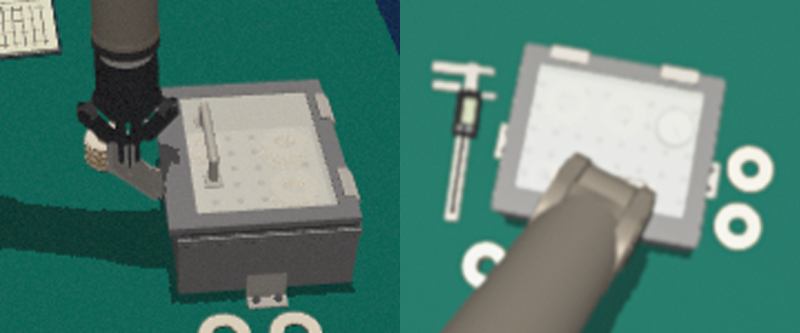

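The flap has followed to about 45° (hinge near (160,190), tip near (115,150)), and the fingertips sit on its inner face. Next I'll continue down the arc.

Call:
drive_tool:
  deltas:
    - {"gripper":255,"offset":[0,-0.006,0.011],"angular":[0,0,0]}
    - {"gripper":255,"offset":[0,-0.011,0.022],"angular":[0,0,0]}
    - {"gripper":255,"offset":[0,-0.014,0.034],"angular":[0,0,0]}
    - {"gripper":255,"offset":[0,-0.018,0.045],"angular":[0,0,0]}
    - {"gripper":255,"offset":[0,-0.02,0.053],"angular":[0,0,0]}

```text
t: 4.5
eef_pos: [0.4243, -0.0885, 0.1336]
tool_rot: [0.001, 0.727, 0.686, -0.0]
contact_force: [1.5, -0.1, 2.8]
gripper_width: -0.001
grasp_force: 1.1
```

Call:
drive_tool:
  deltas:
    - {"gripper":255,"offset":[0,0,0.002],"angular":[0,0,0]}
    - {"gripper":255,"offset":[0,0,0.004],"angular":[0,0,0]}

```text
t: 4.7
eef_pos: [0.4243, -0.0885, 0.131]
tool_rot: [-0.0, 0.727, 0.686, 0.0]
contact_force: [-9.4, 1.6, 45.2]
gripper_width: -0.003
grasp_force: 23.2
```

```bash
python3 look.py pics/l3.png
```

```text
t 4.8 tcp [ 0.4241 -0.0886  0.1314] box [-0.1789 -0.0015  0.1314] F [-7.8  0.9 28.3] w -0.003 q [-0.37  0.4   0.52  2.28 -0.39  0.54  0.4 ]
```

View pics/l3.png

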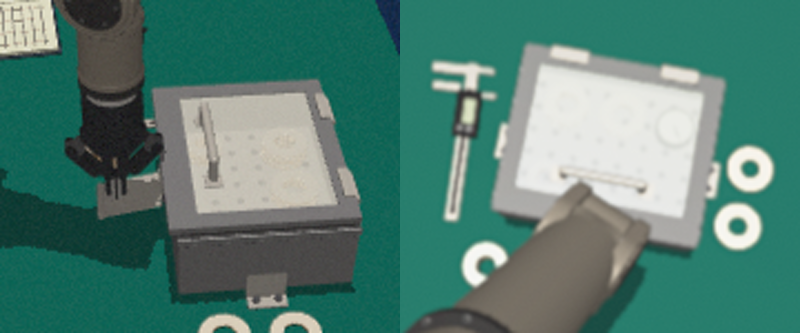

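The flap at (130,195) looks level or slightly below, and the sudden rise to 45 N means it reached its stop. The lid is still shut. I'll lift off and go over the handle.

Call:
drive_tool:
  deltas:
    - {"gripper":255,"offset":[0,0,-0.04],"angular":[0,0,0]}
    - {"gripper":255,"offset":[0,0,-0.08],"angular":[0,0,0]}
    - {"gripper":120,"offset":[0,0,-0.12],"angular":[0,0,0]}
    - {"gripper":0,"offset":[0,0,-0.15],"angular":[0,0,0]}
    - {"gripper":0,"offset":[0,0,-0.15],"angular":[0,0,0]}

```text
t: 5.3
eef_pos: [0.4258, -0.0886, 0.2835]
tool_rot: [0.002, 0.727, 0.686, 0.003]
contact_force: [-0.2, -0.4, -0.0]
gripper_width: 0.504
grasp_force: 0.0
```

```bash
python3 - <<'E'
from h import *
st()
p=proj('top',box2w(V,[(-.06,.048,.158),(-.06,-.048,.158),(-.06,0,.158)]));print(p)
print(go(box2w(V,(-.06,0,.25))[0],-.056))
E
```

```text
t 5.3 tcp [ 0.4258 -0.0886  0.2835] box [-0.1772 -0.0014  0.2835] F [-0.2 -0.4 -0. ] w 0.504 q [-0.59  0.1   0.71  2.16 -0.08  0.9   0.11]
[[275.19794328 196.19502777]
 [308.51172711 202.27875344]
 [291.82960096 199.23228236]]
(array([0.0016, 0.117 , 0.0343]), array([ 0.008, -0.002, -0.002]))
```

Call:
drive_tool:
  deltas:
    - {"gripper":0,"offset":[0.002,0.04,0.0],"angular":[0.008,0,0]}
    - {"gripper":0,"offset":[0.002,0.08,0.01],"angular":[0.008,0,0]}
    - {"gripper":0,"offset":[0.002,0.115,0.034],"angular":[0.008,0,0]}
    - {"gripper":0,"offset":[0.002,0.115,0.034],"angular":[0.008,0,0]}
    - {"gripper":0,"offset":[0.002,0.115,0.034],"angular":[0.008,0,0]}

```text
t: 5.8
eef_pos: [0.538, -0.0933, 0.2441]
tool_rot: [-0.003, 0.727, 0.686, -0.005]
contact_force: [-0.2, -0.5, -0.2]
gripper_width: 0.998
grasp_force: 0.0
```

```bash
python3 look.py pics/l4.png
```

```text
t 5.9 tcp [ 0.5378 -0.0935  0.246 ] box [-0.0651 -0.      0.246 ] F [ 0.1 -0.2  0.6] w 0.999 q [-0.47  0.39  0.67  1.95 -0.31  0.9   0.3 ]
```

View pics/l4.png

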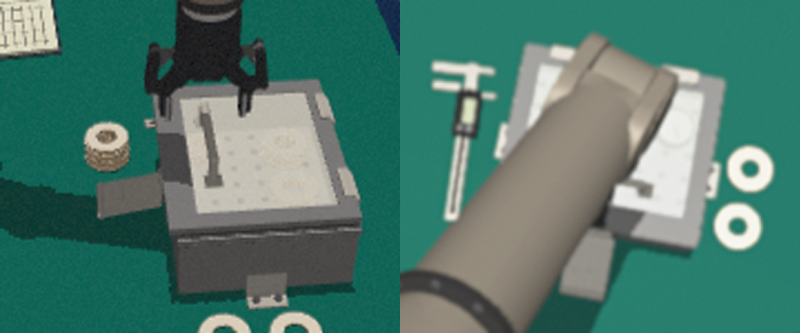

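The flap is folded down at (130,195), below level. The open fingers at (165,110) and (245,110) straddle the bar at (205,120). I'll lower and grip.

Call:
drive_tool:
  deltas:
    - {"gripper":0,"offset":[0,0.003,0.02],"angular":[0,0,0]}
    - {"gripper":0,"offset":[0,0.003,0.039],"angular":[0,0,0]}
    - {"gripper":0,"offset":[0,0.003,0.039],"angular":[0,0,0]}
    - {"gripper":120,"offset":[0,0.003,0.039],"angular":[0,0,0]}
    - {"gripper":255,"offset":[0,0.003,0.039],"angular":[0,0,0]}
  grip_force: 110

```text
t: 6.4
eef_pos: [0.542, -0.0933, 0.2087]
tool_rot: [-0.001, 0.727, 0.686, -0.001]
contact_force: [0.7, -0.4, 0.1]
gripper_width: 0.691
grasp_force: 0.0
```

Call:
drive_tool:
  deltas:
    - {"gripper":255,"offset":[0,0,0],"angular":[0,0,0]}
    - {"gripper":255,"offset":[0,0,0],"angular":[0,0,0]}
    - {"gripper":255,"offset":[0,0,0],"angular":[0,0,0]}
    - {"gripper":255,"offset":[0,0,0],"angular":[0,0,0]}
    - {"gripper":255,"offset":[0,0,0],"angular":[0,0,0]}

```text
t: 6.9
eef_pos: [0.5435, -0.0932, 0.208]
tool_rot: [-0.0, 0.727, 0.687, -0.001]
contact_force: [5.2, 0.5, 0.1]
gripper_width: 0.103
grasp_force: 107.3
```

```bash
python3 -c "
from h import *
st()"
```

```text
t 6.9 tcp [ 0.5435 -0.0932  0.208 ] box [-0.0594  0.0006  0.208 ] F [5.2 0.5 0.1] w 0.103 q [-0.44  0.45  0.63  1.97 -0.36  0.83  0.34]
```

Call:
drive_tool:
  deltas:
    - {"gripper":255,"offset":[0,0,-0.0015],"angular":[0,0,0]}
    - {"gripper":255,"offset":[0,0,-0.003],"angular":[0,0,0]}
    - {"gripper":255,"offset":[0,0.001,-0.0045],"angular":[0,0,0]}
    - {"gripper":255,"offset":[0,0.001,-0.006],"angular":[0,0,0]}
    - {"gripper":255,"offset":[0,0.002,-0.008],"angular":[0,0,0]}

```text
t: 7.4
eef_pos: [0.5449, -0.0932, 0.2138]
tool_rot: [-0.0, 0.727, 0.687, -0.002]
contact_force: [11.3, -2.2, -17.9]
gripper_width: 0.1
grasp_force: 107.8
```

Call:
drive_tool:
  deltas:
    - {"gripper":255,"offset":[0,0.001,-0.0015],"angular":[0,0,0]}
    - {"gripper":255,"offset":[0,0.001,-0.003],"angular":[0,0,0]}
    - {"gripper":255,"offset":[0,0.002,-0.005],"angular":[0,0,0]}
    - {"gripper":255,"offset":[0,0.002,-0.007],"angular":[0,0,0]}
    - {"gripper":255,"offset":[0,0.002,-0.007],"angular":[0,0,0]}

```text
t: 7.9
eef_pos: [0.5471, -0.0934, 0.2219]
tool_rot: [-0.001, 0.727, 0.687, -0.002]
contact_force: [9.1, -2.2, -9.9]
gripper_width: 0.099
grasp_force: 108.6
```

Call:
drive_tool:
  deltas:
    - {"gripper":255,"offset":[0,0.001,-0.002],"angular":[0,0,0]}
    - {"gripper":255,"offset":[0,0.002,-0.004],"angular":[0,0,0]}
    - {"gripper":255,"offset":[0,0.002,-0.006],"angular":[0,0,0]}
    - {"gripper":255,"offset":[0,0.002,-0.008],"angular":[0,0,0]}
    - {"gripper":255,"offset":[0,0.002,-0.008],"angular":[0,0,0]}

```text
t: 8.4
eef_pos: [0.5496, -0.0935, 0.2297]
tool_rot: [-0.0, 0.727, 0.687, -0.002]
contact_force: [11.6, -2.5, -13.3]
gripper_width: 0.1
grasp_force: 108.2
```

```bash
python3 look.py pics/l5.png
```

```text
t 8.5 tcp [ 0.5496 -0.0934  0.2296] box [-0.0533  0.0007  0.2296] F [ 11.8  -2.1 -13.6] w 0.099 q [-0.45  0.43  0.65  1.94 -0.33  0.88  0.32]
```

View pics/l5.png

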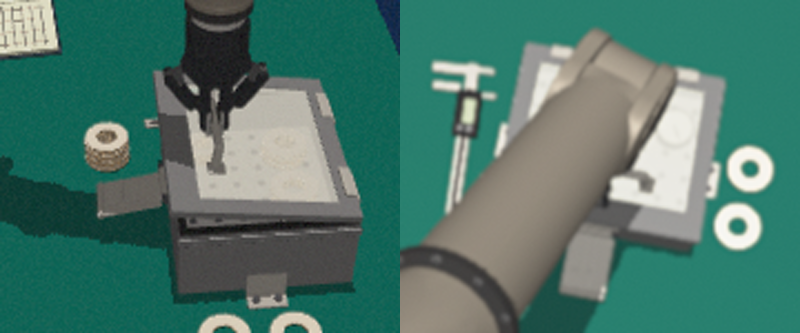

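The lid is ajar: its front corner moved up from about (165,225) to (170,212), the flap is still down at (130,195), and the fingers are on the bar. I'll check the angle against predicted corners.

```bash
python3 - <<'E'
from h import *; import cv2
im=optics.read_camera('side'); x0,y0,k=255,215,8
a=cv2.resize(im[y0:y0+60,x0:x0+100],None,fx=k,fy=k,interpolation=cv2.INTER_CUBIC)
for t in(0,.085,.13,.18):
    c,s=np.cos(t),np.sin(t)
    L=lambda x,y,z:(.112+c*x+s*z,y,.116-s*x+c*z)
    for z,col in((.008,(0,0,255)),(-.002,(0,255,255))):
        p=proj('side',box2w(V,[L(-.234,-.135,z)]))[0];q=((p-[x0,y0]+.5)*k).astype(int).tolist();print(t,z,p.round(1),q);cv2.circle(a,q,3,col,-1)
cv2.imwrite('pics/z.png',a);st()
E
```

```text
0 0.008 [265.6 253.4] [88, 310]
0 -0.002 [265.6 256. ] [88, 332]
0.085 0.008 [266.2 248. ] [93, 267]
0.085 -0.002 [265.8 250.7] [90, 289]
0.13 0.008 [266.8 245.1] [98, 244]
0.13 -0.002 [266.2 247.8] [93, 266]
0.18 0.008 [267.6 241.8] [105, 218]
0.18 -0.002 [266.9 244.6] [99, 240]
t 8.55 tcp [ 0.5495 -0.0935  0.2296] box [-0.0534  0.0006  0.2296] F [ 13.   -2.3 -13.1] w 0.103 q [-0.45  0.43  0.65  1.94 -0.33  0.88  0.32]
```

View pics/z.png

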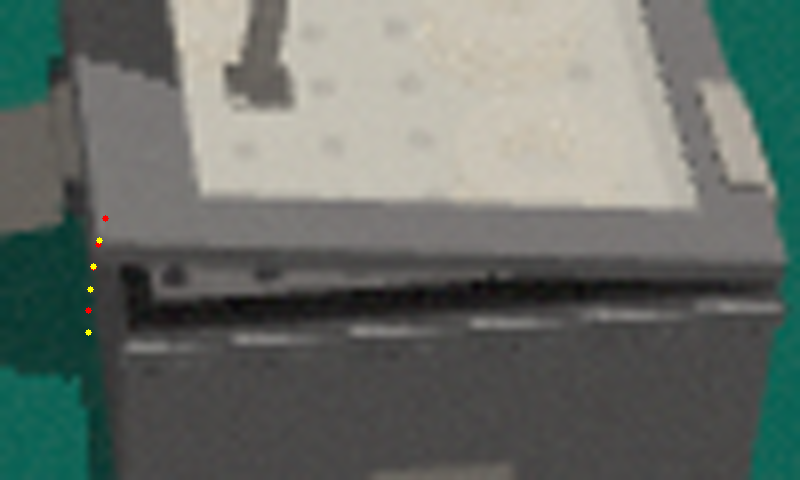

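The lid's front corner at about (105,243) matches the 0.13 rad prediction, (98,244). I'll hold for one second, then hand in.

Call:
drive_tool:
  deltas:
    - {"gripper":255,"offset":[0,0,0],"angular":[0,0,0]}
    - {"gripper":255,"offset":[0,0,0],"angular":[0,0,0]}
    - {"gripper":255,"offset":[0,0,0],"angular":[0,0,0]}
    - {"gripper":255,"offset":[0,0,0],"angular":[0,0,0]}
    - {"gripper":255,"offset":[0,0,0],"angular":[0,0,0]}

```text
t: 9.05
eef_pos: [0.5495, -0.0935, 0.2296]
tool_rot: [-0.0, 0.727, 0.687, -0.002]
contact_force: [11.4, -1.6, -13.3]
gripper_width: 0.101
grasp_force: 108.2
```

Call:
drive_tool:
  deltas:
    - {"gripper":255,"offset":[0,0,0],"angular":[0,0,0]}
    - {"gripper":255,"offset":[0,0,0],"angular":[0,0,0]}
    - {"gripper":255,"offset":[0,0,0],"angular":[0,0,0]}
    - {"gripper":255,"offset":[0,0,0],"angular":[0,0,0]}
    - {"gripper":255,"offset":[0,0,0],"angular":[0,0,0]}

```text
t: 9.55
eef_pos: [0.5495, -0.0935, 0.2296]
tool_rot: [-0.0, 0.727, 0.687, -0.002]
contact_force: [11.5, -2.7, -14.0]
gripper_width: 0.103
grasp_force: 108.2
```

```bash
python3 -c "
from h import *
st();print(bot.hand_in())"
```

```text
t 9.55 tcp [ 0.5495 -0.0935  0.2296] box [-0.0534  0.0006  0.2296] F [ 11.5  -2.7 -14. ] w 0.103 q [-0.45  0.43  0.65  1.94 -0.33  0.88  0.32]
the job is handed in; nothing more can be done
None
```

I handed the job in at 9.55 s: the flap is folded down below level, and the gripper is holding the lid by its handle at about 0.12–0.13 rad (roughly 30 mm open); hand-in returned no verdict.

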